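# Seat a two-pin filter holder in a microscope lamp house

### The arm

A 6-joint arm with a two-finger parallel gripper is mounted at the origin on the work surface. World frame = base frame: x ahead of the robot, y to its left, z up, the work surface at z = 0. Lengths are in mm, angles in rad, forces in N, time in s.
With the tool pointing down it reaches from about 375 to 975 mm from the base axis. Payload 3.8 kg.
Tool frame: the origin (TCP) lies between the finger pads; the fingertips stand 14 mm ahead of it and the grasp point (between the pads) lies 5 mm behind it; x points along the fingers, y is the direction in which the jaws open and shut, and the axes are right-handed (so a half turn about x gives the same grasp; the last joint's range is limited). The gripper opens to 88 mm and grips with 3 to 60 N. Pads are 18 mm wide; open, the fingers measure 123 mm over their backs; the gripper's body (75 mm by 187 mm) begins 45 mm behind the grasp point.
Start: joints at [1.09, 0.264, 1.604, -0, 1.274, -0.037], TCP at [289.825, 609.606, 252.706] pointing down, gripper open.
Joint ranges: [-2.63, 2.63], [-0.94, 2.18], [0.31, 2.57], [-1.31, 4.45], [0, 2.66], [-2.55, 2.55]. Speed limits (rad/s): [2.57, 2.57, 3.14, 3.14, 3.14, 3.14].

### API

Orientations are given as a unit quaternion [x, y, z, w].
In Python, from plant import * gives the robot as it stands. The module is installed in compiled form; this text tells all that it offers.
- The arm moves only by the shell command python3 -m jog 'ROWS'. ROWS is JSON, a list of rows, each a list of 7 numbers: the shift along the tool's x, y, z in cm, then the turn, a rotation vector about the tool's x, y, z in degrees, then the opening, from -1 (shut) to 1 (fully open). A call has 1 to 5 rows; each row is the pose to reach, as a shift and turn from the pose commanded when the call began, along the tool's axes at that moment; what a row does not reach only later rows make up. A row lasts 1/8 s, in which the tool goes at most 62.5 mm and 10.7 degrees, less where a joint would pass 70% of its speed; a pose out of reach is approached as far as the arm can. A call with a gripper value outside its range is refused whole. The fingers move at their own pace and stop on an object; the grip force is fixed at half the most. Time passes only in rows, so rows that repeat a pose let the fingers close. It gives the time, the measured TCP pose, the force and the opening at its end, in the units of the state.
- get_obs(): the state, without advancing time (a new reading comes with each control period).
- capture(name): name is "side" or "top"; returns (picture, depth): 420x560x3 uint8, red, green, blue; 420x560 float32, mm along the optical axis (not along the pixel's ray), 0 where there is no reading.
- camera_model(name): a dict with "K" (3x3 intrinsics, pixels), "rvec" (rotation vector, rad) and "tvec" (3), from world to camera coordinates, as OpenCV has them. Camera axes: x right, y down, z forward; pixel columns grow to the right and rows downward; lengths in mm; the calibration is good to about 2 mm. A picture is of the moment at which its call begins. camera_model takes no time and is no camera call.
- sign_off(): hands the job in, once; it reports no verdict.
The state is a dict: "time_s": time; "joint_pos": joint angles; "qd": joint speeds; "effort": joint torques, N m; "ee_pos": TCP position; "eef_rot": TCP orientation; "force": force on the tool from outside, world axes, zero at the start; "wrist_torque": the same for the moment, N m; "width": opening from 0.0 (shut) to 1.0 (fully open).
Only numpy, scipy, OpenCV 4.12 (cv2) and the standard library are available. Lean on these libraries where they do the work, as an engineer would, in place of code of your own. Each camera call takes 0.05 s, during which the arm holds its last target. There are 200 camera calls.

### The job

Fit the two-pin filter holder to the microscope lamp house: pick it up by its handle, rest it in the slotted collar with both pins lying on the collar's rim away from the slots, then turn it, pressing only lightly, until both pins drop into the slots and it lies fully home. Let go of it, and leave the three-pin holder where it is.

Things in the scene. Friction and masses are not known exactly. Their poses are not given: they have to be found in the camera images.
- filter2_mid (a point): Holder to fit, loose, 0.16 kg: black disc 52 mm across, 20 thick, foot tapered to 44. Two dark steel pins 10 mm thick stick out along +x and -x to 46 mm from the axis, centred 11 mm above the underside; a half turn changes nothing. On top a black handle bar, 42 mm along x, 12 along y (grip across y), 20 to 56 mm above the underside. Point: on the axis, 28 mm above the underside; z up.
- seat (a point): Seat on the lamp house: dark steel collar 92 mm across, 16 high, round bore 62 mm, cut by two open slots 22 mm wide, full height, along +x and -x. Point: centre of the bore's floor, 60 mm above the counter; z up. With pins on the rim a holder's underside is 10 mm above the floor; with pins over the slots (within about 8 degrees) it drops till the disc rests on the floor.
- lamp_house: Fixed white block 150 x 150 x 60 mm with small grey fins on two sides; the collar stands at the middle of its flat top, slots along the block's x. Origin: centre of its underside, on the counter.
- filter3_mid (a point): Spare holder to be left alone, loose: same disc, handle and size as the other, but three pins 120 degrees apart, one of them along +x in line with the handle. Point: on its axis, 28 mm above its underside.

How it is judged (in metres and radians):
On the way:
1. the two-pin holder rests in the collar's mouth with its pins on the rim, not yet dropped in (horizontal distance between filter2_mid and seat below 0.012 m and z of filter2_mid in the frame of seat between 0.034 and 0.042 m and contact force between filter2 and lamp_house above 0.3 N), for 0.2 s.
At the end, for the whole second after the job is handed in: The two-pin holder lies at rest in the collar, its disc within 3 mm of the bore's floor, centred within 10 mm, upright within 6 degrees, both pins in the slots (within 17 degrees of them) (horizontal distance between filter2_mid and seat below 0.01 m and z of filter2_mid in the frame of seat below 0.031 m and angle between the x axis of filter2_mid and the x axis of seat, either way round below 0.3 rad and angle between filter2_mid's own z axis and vertical below 0.1 rad and linear speed of filter2 below 0.02 m/s); the robot touches nothing.
It fails at once if the three-pin holder is shifted by more than 30 mm (distance of filter3_mid from where it was at the start of the episode above 0.03 m).
It fails at once if the two-pin holder is forced against the lamp house with more than 60 N (contact force between filter2 and lamp_house above 60 N).
It also fails if it takes over 42 s, if anything falls off the work surface, if the arm or the gripper's body presses on something with over 40 N, if the wrist force passes 120 N, or if a joint passes its speed limit or range.

## Working session

There is one attempt and no reset: what is moved stays moved. The work goes in short steps, Python scripts to look and compute and a shell command to move; the robot and the scene stay as the last step left them, time stands still between calls to the robot, and variables do not carry over. Pictures are saved under pics/ and viewed, about 8 in all and at most 12, crops included, and the job is handed in when it is done.

```bash
mkdir -p pics; cat > h.py <<'E'
from plant import *
import numpy as np, cv2
from scipy.spatial.transform import Rotation as R
def cloud(n):
    im,d=capture(n); m=camera_model(n); K=np.array(m["K"]); Rm=cv2.Rodrigues(np.array(m["rvec"],float))[0]; t=np.array(m["tvec"],float).ravel()
    v,u=np.mgrid[:d.shape[0],:d.shape[1]]
    c=np.stack([(u-K[0,2])/K[0,0]*d,(v-K[1,2])/K[1,1]*d,d],-1)
    P=(c-t)@Rm; P[d==0]=np.nan
    return im,d,P
def save(n,im,s=1):
    cv2.imwrite(f"pics/{n}.png",cv2.cvtColor(cv2.resize(im,None,fx=s,fy=s,interpolation=cv2.INTER_CUBIC),cv2.COLOR_RGB2BGR))
def tool(target): # world target TCP -> shift in tool axes, cm
    o=get_obs(); return R.from_quat(o["eef_rot"]).inv().apply(np.array(target)-o["ee_pos"])/10
E
python3 - <<'E'
from h import *
for n in("top","side"):
    im,d,P=cloud(n); save(n+"0",im); np.save(n+"0.npy",P); m=camera_model(n)
    Rm=cv2.Rodrigues(np.array(m["rvec"],float))[0]; print(n,-Rm.T@np.ravel(m["tvec"]),m["K"])
o=get_obs(); print(o["time_s"],o["ee_pos"],R.from_quat(o["eef_rot"]).as_matrix().round(3),o["width"])
E
```

```text
top [ 358.08499086   42.84332319 1014.83676829] [[478.11141454   0.         277.71917819]
 [  0.         478.11141454 207.3188398 ]
 [  0.           0.           1.        ]]
side [366.51698926 612.30500578 571.54690755] [[445.09653578   0.         282.59986229]
 [  0.         445.09653578 213.14623097]
 [  0.           0.           1.        ]]
0.1 [289.53682487 609.06626919 251.51162423] [[-0.001  0.429  0.903]
 [-0.002  0.903 -0.429]
 [-1.    -0.002 -0.   ]] 0.9989308702508095
```

View pics/top0.png

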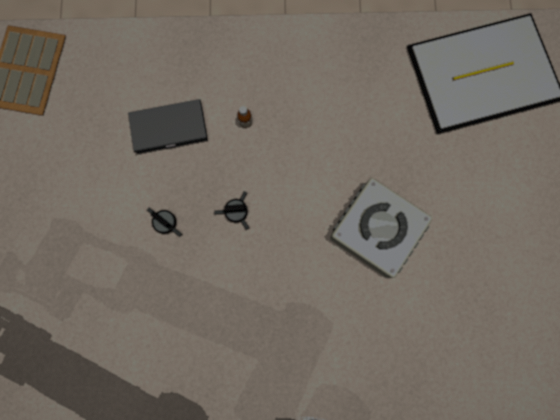

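View pics/side0.png

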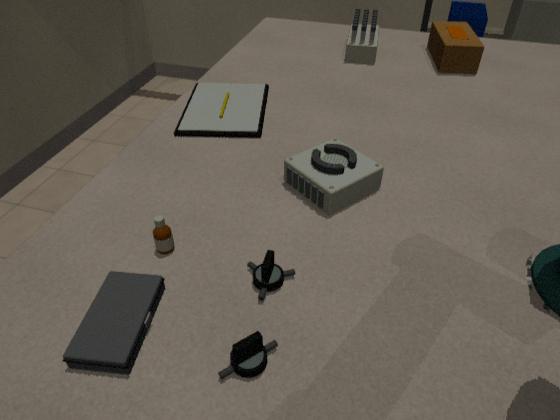

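Top view: two-pin holder at (164,221), three-pin at (236,210), collar at (383,226) with slots toward upper right and lower left. Next I measure these from the depth.

```bash
python3 - <<'E'
from h import *
for cam,boxes in {"top":dict(f2=(135,190,195,250),f3=(207,185,262,238),seat=(330,175,435,280)),"side":dict(f2=(212,325,285,385),f3=(240,243,302,303),seat=(280,135,390,215))}.items():
    P=np.load(cam+"0.npy")
    for k,(a,b,c,d) in boxes.items():
        Q=P[b:d,a:c].reshape(-1,3); Q=Q[~np.isnan(Q[:,0])]; z=Q[:,2]
        print(cam,k,"floor z",np.percentile(z,[5,50,99.5]).round(1))
        if k!="seat":
            H=Q[z>48]; c,s,an=cv2.minAreaRect(H[:,:2].astype(np.float32))
            print("  handle",len(H),H.mean(0).round(1),np.round(c,1),np.round(s,1),round(an,1))
            D=Q[(z>9)&(z<24)]; c2,s,an=cv2.minAreaRect(D[:,:2].astype(np.float32))
            x=D[:,:2]-c; r=np.hypot(*x.T); th=np.degrees(np.arctan2(x[:,1],x[:,0]))
            print("  low",len(D),np.round(c2,1),np.round(s,1),round(an,1),"pins th",np.sort(th[(r>33)&(r<50)]).round(0))
        else:
            H=Q[(z>70)&(z<82)]; c,rad=cv2.minEnclosingCircle(H[:,:2].astype(np.float32))
            x=H[:,:2]-c; r=np.hypot(*x.T); th=np.sort(np.degrees(np.arctan2(x[:,1],x[:,0]))[(r>33)&(r<44)]); g=np.diff(np.r_[th,th[0]+360]); i=np.argsort(-g)[:3]
            print("  collar",len(H),np.round(c,1),round(rad,1),"zmed",np.median(H[:,2]).round(1),"gaps mid",(th[i]+g[i]/2).round(1),g[i].round(1))
            B=Q[(z>56)&(z<64)]; print("  block",[np.round(q,1) for q in cv2.minAreaRect(B[:,:2].astype(np.float32))])
im=cv2.imread("pics/top0.png")[170:290,130:440]; cv2.imwrite("pics/crop1.png",cv2.resize(im,None,fx=2.5,fy=2.5,interpolation=cv2.INTER_CUBIC))
E
```

```text
top f2 floor z [-2.4  1.  58.3]
  handle 126 [509.8 290.9  56.1] [510.3 291.7] [42.3 12. ] 51.0
  low 417 [510.4 292.5] [83.8 51. ] 78.0 pins th [-135. -135. -135. -134. -133. -133. -133. -132. -132. -131. -130. -130.
 -130. -129. -129. -128. -128. -127. -127. -127. -126. -126. -125. -125.
 -124. -123. -123. -122. -122.   45.   45.   45.   45.   47.   47.   47.
   47.   48.   49.   49.   49.   51.   51.   51.   52.   52.   53.   53.
   54.   54.   55.   56.   56.   57.   57.   58.]
top f3 floor z [-2.4  1.1 58.5]
  handle 129 [531.5 139.5  55.7] [532.1 139.1] [12.5 40.3] 3.4
  low 423 [530.8 149.9] [82.  71.7] 4.4 pins th [-155. -154. -154. -154. -153. -152. -152. -151. -151. -151. -150. -150.
 -149. -149. -148. -148. -147. -146. -146. -146. -145. -145. -144. -144.
 -143. -143. -142. -142. -141. -141.  -32.  -31.  -31.  -31.  -30.  -29.
  -29.  -29.  -28.  -28.  -27.  -27.  -27.  -25.  -25.  -25.  -24.  -23.
  -23.  -23.  -22.  -22.  -22.  -20.  -20.  -18.   86.   87.   87.   87.
   87.   87.   90.   90.   90.   91.   91.   92.   92.   93.   93.   94.
   94.   94.   95.   95.   95.  
[... 1732 characters left out ...]
  -26.  -26.  -25.  -25.  -24.  -24.
  -24.  -23.  -23.  -22.  -22.  -21.  -21.  -21.  -21.  -21.  -21.  -21.
  -21.  -21.  -21.  -20.  -19.  -19.  -19.  -18.  -18.   85.   86.   87.
   88.   88.   88.   88.   88.   89.   89.   89.   90.   90.   91.   91.
   91.   91.   92.   92.   92.   92.   93.   93.   93.   93.   93.   93.
   94.   94.   94.   94.   95.   95.   96.   96.   96.   96.   96.   97.
   97.   97.   97.   98.   98.   98.   98.   99.   99.   99.   99.   99.
  100.  100.  101.  101.]
side seat floor z [-2.3 18.8 76.2]
  collar 531 [ 486.5 -158.8] 47.9 zmed 74.8 gaps mid [-35.8 145.3 174.1] [30.2 30.2  3.8]
  block [array([ 485.8, -157.7]), array([149.8, 150.1]), np.float64(53.6)]
```

View pics/crop1.png

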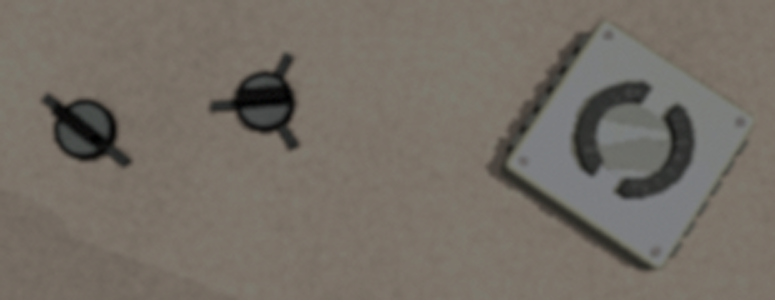

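Both cameras agree to about 1–2 mm. f2 is at (510.3, 292.4) with its axis at about 51°. The seat is at (486.7, -159.2) with the slot axis at about -36°. All sizes and heights match the description.

Plan: grasp with the jaws at -39° world and TCP z at about 40. Then rest the holder in the collar about 45° off the slots, and turn it.

```bash
python3 -c "
from h import *
print(tool([510.3,292.4,140]))"
```

```text
[ 11.18805613 -19.09798579  33.53478519]
```

```bash
python3 -m jog '[[2,-4,6.7,10,0,0,1],[4,-8,13.4,20,0,0,1],[6,-11.5,20.1,30,0,0,1],[8,-15,26.8,40,0,0,1],[11.2,-19.1,33.5,50,0,0,1]]'; python3 -m jog '[[0,0,0,10,0,0,1],[0,0,0,20,0,0,1],[0,0,0,30,0,0,1],[0,0,0,40,0,0,1],[0,0,0,50,0,0,1]]'; python3 - <<'E'
from h import *
o=get_obs(); y=R.from_quat(o["eef_rot"]).as_matrix()[:,1]
print(tool([510.3,292.4,140]),np.degrees(np.arctan2(y[1],y[0])),o["joint_pos"],o["force"])
E
```

```text
time_s: 0.72
ee_pos: [463.2, 361.2, 169.2]
eef_rot: [0.434, 0.558, -0.434, 0.558]
force: [0.3, -0.5, 0.5]
width: 0.998
time_s: 1.35
ee_pos: [461.9, 362.5, 169.1]
eef_rot: [-0.629, -0.322, 0.63, -0.322]
force: [-0.5, 0.1, 0.4]
width: 1.001
[2.9061233  8.02721397 2.85571079] -35.76446803937258 [6.22993453e-01 1.66274956e-01 1.88193442e+00 3.37492420e-05
 1.09450818e+00 1.24718548e+00] [-0.47944269  0.08325536  0.36264662]
```

```bash
python3 -m jog '[[1.5,4,1.5,3.2,0,0,1],[2.9,8,2.9,3.2,0,0,1],[2.9,8,2.9,3.2,0,0,1],[2.9,8,2.9,3.2,0,0,1]]'; python3 - <<'E'
from h import *
o=get_obs(); M=R.from_quat(o["eef_rot"]).as_matrix(); y=M[:,1]
print(tool([510.3,292.4,40]),np.degrees(np.arctan2(y[1],y[0])),M[:,0].round(4))
im,d,P=cloud("side"); save("side1",im[250:420,150:370],3)
E
```

```text
time_s: 1.85
ee_pos: [510.3, 292.9, 140.4]
eef_rot: [-0.637, -0.306, 0.638, -0.306]
force: [0.2, 0.5, -0.1]
width: 0.998
[10.04256545  0.03709949  0.03454286] -38.67327205864199 [-9.e-04  1.e-04 -1.e+00]
```

View pics/side1.png

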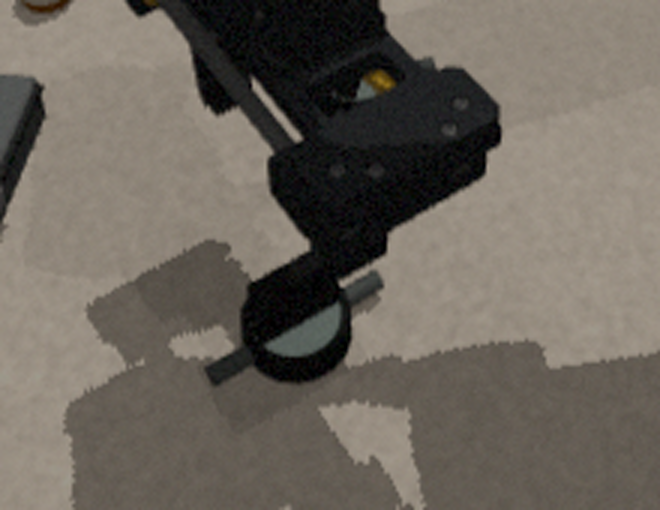

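The gripper is over the holder's disc (crop (298,330)), and the pins point lower-left to upper-right as expected. I descend and grip.

```bash
python3 -m jog '[[3.5,0,0,0,0,0,1],[7,0,0,0,0,0,1],[9,0,0,0,0,0,1],[10,0,0,0,0,0,1],[10,0,0,0,0,0,1]]'; python3 -m jog '[[0,0,0,0,0,0,-1],[0,0,0,0,0,0,-1],[0,0,0,0,0,0,-1],[0,0,0,0,0,0,-1],[0,0,0,0,0,0,-1]]';python3 -m jog '[[0,0,0,0,0,0,-1],[0,0,0,0,0,0,-1],[0,0,0,0,0,0,-1]]'
```

```text
time_s: 2.52
ee_pos: [510.5, 293.1, 40.6]
eef_rot: [-0.637, -0.307, 0.637, -0.307]
force: [0.4, 0.1, 0.0]
width: 1.004
time_s: 3.15
ee_pos: [510.7, 292.8, 40.7]
eef_rot: [0.637, 0.306, -0.637, 0.306]
force: [-0.2, -0.4, -0.7]
width: 0.456
time_s: 3.52
ee_pos: [510.8, 292.8, 40.7]
eef_rot: [0.637, 0.306, -0.637, 0.307]
force: [1.2, 0.4, -0.1]
width: 0.128
```

```bash
python3 -m jog '[[0,0,0,0,0,0,-1],[-2,0,0,0,0,0,-1],[-7,0,0,0,0,0,-1],[-13,0,0,0,0,0,-1],[-13,0,0,0,0,0,-1]]'; python3 - <<'E'
from h import *
o=get_obs(); M=R.from_quat(o["eef_rot"]).as_matrix(); y=M[:,1]
print(tool([486.7,-159.2,170]),np.degrees(np.arctan2(y[1],y[0])),M[:,0].round(4))
E
```

```text
time_s: 4.15
ee_pos: [514.7, 295.1, 178.7]
eef_rot: [0.642, 0.307, -0.632, 0.306]
force: [1.5, 0.7, -1.4]
width: 0.134
[ 0.55042658 26.16461494 37.24597426] -38.62942646060611 [ 0.012   0.0064 -0.9999]
```

```bash
python3 -m jog '[[0,1.3,1.9,0,0,0,-1],[0,4,5.7,0,0,0,-1],[0,7,10,0,0,0,-1],[0,10,14.3,0,0,0,-1],[0,13,18.6,0,0,0,-1]]';python3 -m jog '[[0,3,4.3,0,0,0,-1],[0,6.2,8.8,0,0,0,-1],[0,9.5,13.5,0,0,0,-1],[0,12,17,0,0,0,-1],[0,13,18.5,0,0,0,-1]]';python3 -m jog '[[0,0,0,-9.6,0,0,-1],[0,0,0,-19.2,0,0,-1],[0,0,0,-28.8,0,0,-1],[0,0,0,-38.4,0,0,-1],[0,0,0,-48,0,0,-1]]';python3 -m jog '[[0,0,0,0,0,0,-1],[0,0,0,0,0,0,-1]]'; python3 - <<'E'
from h import *
o=get_obs(); M=R.from_quat(o["eef_rot"]).as_matrix(); y=M[:,1]
print(tool([486.7,-159.2,170]),np.degrees(np.arctan2(y[1],y[0])),M[:,0].round(4))
for n in("top","side"):
    im,d,P=cloud(n); np.save(n+"2.npy",P); save(n+"2",im)
    a,b,c,e=(300,150,480,300) if n=="top" else (230,60,430,220)
    cv2.imwrite(f"pics/{n}2c.png",cv2.resize(cv2.cvtColor(im[b:e,a:c],cv2.COLOR_RGB2BGR),None,fx=3,fy=3))
E
```

```text
time_s: 4.78
ee_pos: [493.3, 63.7, 168.3]
eef_rot: [-0.636, -0.307, 0.639, -0.306]
force: [0.6, -0.0, -1.4]
width: 0.136
time_s: 5.4
ee_pos: [479.5, -161.3, 168.6]
eef_rot: [-0.637, -0.306, 0.639, -0.304]
force: [-0.4, 0.7, -1.3]
width: 0.132
time_s: 6.02
ee_pos: [480.5, -158.3, 169.1]
eef_rot: [0.456, 0.542, -0.456, 0.539]
force: [-0.6, -0.5, -1.5]
width: 0.135
time_s: 6.28
ee_pos: [481.4, -158.9, 169.9]
eef_rot: [0.458, 0.539, -0.458, 0.538]
force: [0.5, -0.2, -1.1]
width: 0.136
[-0.01111625  0.51641058  0.11721039] 9.232999532739486 [-1.5e-03  7.0e-04 -1.0e+00]
```

View pics/side2c.png

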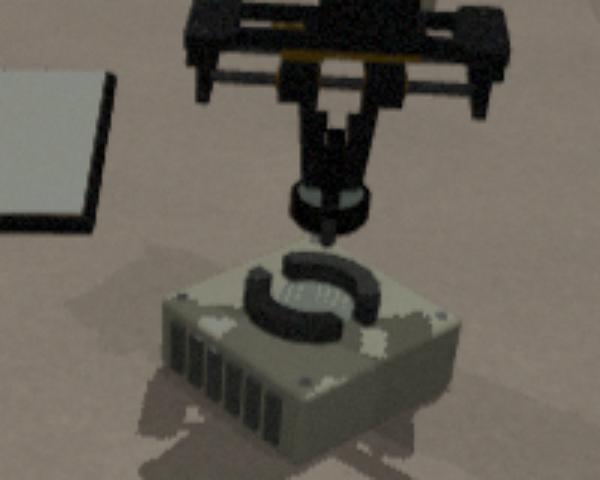

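The holder is held upright above the collar, with its near pin at crop (328,240). I use the side depth to check where its axis lies relative to the TCP.

```bash
python3 - <<'E'
from h import *
from scipy.optimize import least_squares
P=np.load("side2.npy"); Q=P.reshape(-1,3); tcp=get_obs()["ee_pos"]
s=(abs(Q[:,0]-tcp[0])<70)&(abs(Q[:,1]-tcp[1])<70)&(Q[:,2]>115)&(Q[:,2]<154); Q=Q[s]
print(len(Q),np.percentile(Q[:,2],[1,50,99]).round(1))
T=Q[(Q[:,2]>146)]; print("top",len(T),np.median(T[:,2]).round(1))
W=Q[(Q[:,2]>138)&(Q[:,2]<148)]; r=np.hypot(*(W[:,:2]-tcp[:2]).T); 
pin=Q[(np.hypot(*(Q[:,:2]-tcp[:2]).T)>32)]; print("pin",len(pin),pin.mean(0).round(1), "max r",np.hypot(*(pin[:,:2]-tcp[:2]).T).max().round(1))
W=W[r<32]; f=least_squares(lambda c:np.hypot(*(W[:,:2]-c).T)-26,tcp[:2],loss="soft_l1"); print("axis",f.x.round(1),"rms",np.sqrt((f.fun**2).mean()).round(1),"tcp",tcp.round(1))
E
```

```text
375 [129.7 145.5 152.6]
top 180 148.9
pin 44 [ 473.1 -116.6  141.5] max r 49.7
axis [ 479.6 -158.4] rms 3.1 tcp [ 481.8 -159.1  170.3]
```

The axis matches the TCP within the noise. The pin height gives an underside of about 130, as planned, and the pins are about 45° off the slots. I centre it and lower it.

```bash
python3 -m jog '[[1,0.5,0.1,0,0,0,-1],[3,0.5,0.1,0,0,0,-1],[4.5,0.5,0.1,0,0,0,-1],[5.2,0.5,0.1,0,0,0,-1],[5.4,0.5,0.1,0,0,0,-1]]'; python3 -m jog '[[0.1,0,0,0,0,0,-1],[0.2,0,0,0,0,0,-1],[0.3,0,0,0,0,0,-1],[0.3,0,0,0,0,0,-1]]'
```

```text
time_s: 7.0
ee_pos: [487.0, -159.4, 116.0]
eef_rot: [0.457, 0.539, -0.458, 0.539]
force: [-0.4, 0.2, -0.7]
width: 0.136
time_s: 7.5
ee_pos: [487.3, -159.5, 113.8]
eef_rot: [0.458, 0.539, -0.457, 0.539]
force: [-0.3, -0.2, -1.8]
width: 0.131
```

```bash
python3 -m jog '[[0.1,0,0,0,0,0,-1],[0.2,0,0,0,0,0,-1],[0.2,0,0,0,0,0,-1]]'; python3 -m jog '[[0.1,0,0,0,0,0,-1],[0.1,0,0,0,0,0,-1]]';  python3 -m jog '[[0.1,0,0,0,0,0,-1],[0.1,0,0,0,0,0,-1]]'
```

```text
time_s: 7.88
ee_pos: [487.1, -159.5, 111.5]
eef_rot: [0.457, 0.539, -0.458, 0.539]
force: [0.1, 0.0, -1.3]
width: 0.13
time_s: 8.12
ee_pos: [487.3, -159.5, 110.6]
eef_rot: [0.457, 0.539, -0.457, 0.539]
force: [-0.8, -0.4, -0.7]
width: 0.136
time_s: 8.38
ee_pos: [487.4, -159.5, 110.5]
eef_rot: [0.457, 0.539, -0.457, 0.539]
force: [-2.5, 2.4, 5.0]
width: 0.131
```

Contact is at the predicted rim height, at about 6 N. I hold briefly, then turn.

```bash
python3 -m jog '[[0,0,0,0,0,0,-1],[0,0,0,0,0,0,-1],[0,0,0,0,0,0,-1]]'; python3 -m jog '[[0,0,0,-4,0,0,-1],[0,0,0,-8,0,0,-1],[0,0,0,-12,0,0,-1],[0,0,0,-16,0,0,-1],[0,0,0,-20,0,0,-1]]'
```

```text
time_s: 8.75
ee_pos: [487.4, -159.5, 110.5]
eef_rot: [0.457, 0.539, -0.457, 0.539]
force: [-2.7, 1.6, 5.9]
width: 0.133
time_s: 9.38
ee_pos: [488.4, -159.8, 110.5]
eef_rot: [0.357, 0.61, -0.356, 0.612]
force: [0.4, 0.1, 1.7]
width: 0.134
```

```bash
python3 -c "
from h import *
o=get_obs(); M=R.from_quat(o['eef_rot']).as_matrix(); print(np.degrees(np.arctan2(M[1,1],M[0,1])),tool([487.2,-159.3,110.5]))"
```

```text
29.48065077284487 [ 0.00047516 -0.08132791 -0.10150998]
```

```bash
python3 -m jog '[[0.02,-0.05,-0.05,-5,0,0,-1],[0.03,-0.08,-0.1,-10,0,0,-1],[0.03,-0.08,-0.1,-15,0,0,-1],[0.03,-0.08,-0.1,-20,0,0,-1],[0.03,-0.08,-0.1,-24.5,0,0,-1]]'; python3 -m jog '[[0,0,0,0,0,0,-1],[0.1,0,0,0,0,0,-1],[0.2,0,0,0,0,0,-1]]'; python3 -c "
from h import *
o=get_obs(); M=R.from_quat(o['eef_rot']).as_matrix(); print(np.degrees(np.arctan2(M[1,1],M[0,1])),tool([487.2,-159.3,110.5]))"
```

```text
time_s: 10.0
ee_pos: [486.0, -159.0, 109.0]
eef_rot: [0.218, 0.673, -0.218, 0.673]
force: [-0.0, 0.2, -1.0]
width: 0.131
time_s: 10.38
ee_pos: [486.0, -159.0, 107.2]
eef_rot: [0.22, 0.672, -0.219, 0.672]
force: [-0.5, 0.5, -0.8]
width: 0.132
53.83054577709205 [-0.32989759  0.04695891  0.11355247]
```

The pins are over the slots: no force, and the height is already 3 mm below the rim-rest height. I lower it to the floor and nudge the centre.

```bash
python3 -m jog '[[0.15,0.04,0.1,0,0,0,-1],[0.3,0.04,0.1,0,0,0,-1],[0.45,0.04,0.1,0,0,0,-1],[0.55,0.04,0.1,0,0,0,-1],[0.55,0.04,0.1,0,0,0,-1]]'; python3 -m jog '[[0.1,0,0,0,0,0,-1],[0.1,0,0,0,0,0,-1]]'
```

```text
time_s: 11.0
ee_pos: [487.0, -159.3, 101.7]
eef_rot: [0.219, 0.672, -0.219, 0.672]
force: [0.3, -0.6, -1.9]
width: 0.133
time_s: 11.25
ee_pos: [487.0, -159.3, 100.8]
eef_rot: [0.219, 0.672, -0.219, 0.672]
force: [0.1, -0.5, -1.6]
width: 0.134
```

```bash
python3 -m jog '[[0.1,0,0,0,0,0,-1],[0.1,0,0,0,0,0,-1]]'; python3 -m jog '[[0,0,0,0,0,0,0.7],[0,0,0,0,0,0,0.7],[0,0,0,0,0,0,0.7],[0,0,0,0,0,0,0.7],[0,0,0,0,0,0,0.7]]'; python3 -m jog '[[0,0,0,0,0,0,0.7],[-3,0,0,0,0,0,0.7],[-8,0,0,0,0,0,0.7],[-13,0,0,0,0,0,0.7],[-15,0,0,0,0,0,0.7]]'
```

```text
time_s: 11.5
ee_pos: [487.2, -159.3, 100.6]
eef_rot: [0.219, 0.672, -0.219, 0.672]
force: [-2.8, 1.7, 5.2]
width: 0.131
time_s: 12.12
ee_pos: [487.1, -159.3, 99.8]
eef_rot: [0.219, 0.672, -0.219, 0.672]
force: [-0.3, -0.3, 0.3]
width: 0.679
time_s: 12.75
ee_pos: [488.7, -159.9, 253.9]
eef_rot: [0.219, 0.67, -0.219, 0.674]
force: [0.6, 0.3, -0.7]
width: 0.85
```

Floor contact came at 100.6, about 10 mm below the rim rest, and the holder is released. I check this with the cameras.

```bash
python3 -m jog '[[0,0,0,0,0,0,0.7],[0,0,0,0,0,0,0.7],[0,0,0,0,0,0,0.7]]' >/dev/null; python3 - <<'E'
from h import *
im,d,P=cloud("side"); save("side3",im[110:230,250:420],4)
Q=P[110:230,250:420].reshape(-1,3); s=np.hypot(Q[:,0]-486.7,Q[:,1]+159.2)<46; Q=Q[s]
H=Q[(Q[:,2]>100)&(Q[:,2]<125)]; print("handle",len(H),np.percentile(H[:,2],[50,90,98]).round(1),[np.round(q,1) for q in cv2.minAreaRect(H[H[:,2]>108][:,:2].astype(np.float32))])
r=np.hypot(Q[:,0]-486.7,Q[:,1]+159.2); D=Q[(r<24)&(Q[:,2]<95)]; print("disc top",np.median(D[:,2]).round(1))
C=Q[(r>35)&(r<44)]; a=np.degrees(np.arctan2(C[:,1]+159.2,C[:,0]-486.7))
for t in(-36,144,54,-126): print(t,np.sort(C[abs((a-t+180)%360-180)<7][:,2]).round(0)[::3])
P0=np.load("side0.npy")[243:303,240:302].reshape(-1,3);P1=P[243:303,240:302].reshape(-1,3)
for p in(P0,P1): print("f3",np.nanmean(p[p[:,2]>48],0).round(1))
E
```

```text
handle 177 [110.9 115.4 116.3] [array([ 484.7, -156.5]), array([13.9, 41.7]), np.float64(51.5)]
disc top 81.0
-36 [58. 70. 74. 75.]
144 [57. 59. 59. 60. 69. 71. 73. 73. 75.]
54 [69. 74. 75. 76. 76.]
-126 [73. 74. 75. 76.]
f3 [530.9 143.3  54.3]
f3 [530.9 143.6  54.4]
```

View pics/side3.png

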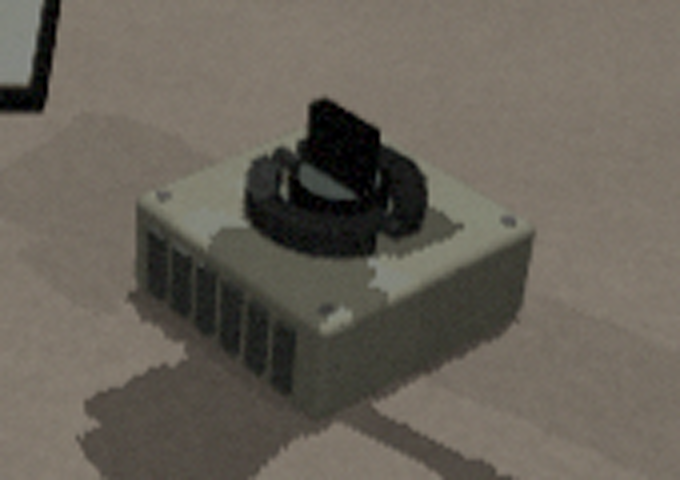

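The picture shows the holder down in the collar. The handle at crop (345,140) lines up with the slots at (285,165) and (390,240). The handle top at 116 mm and disc top at about 81 mm match fully home (116 and 80), and f3 has not moved.

```bash
python3 -c "
from plant import *
print(get_obs()['time_s'],get_obs()['force']); print(sign_off())"
```

```text
13.175 [-0.40184707 -0.11632131  0.07771669]
the job is handed in; nothing more can be done
None
```

The two-pin holder is fitted in the collar, released, and handed in at 13.2 s; the hand-in reports no verdict.

**What I did:** I picked it up by its handle and rested it on the rim about 45° off the slots, pressing with about 6–7 N for roughly 0.4 s. I then turned it until the pins were over the slots, where the force fell to nothing. Finally I lowered it about 10 mm to the floor, let go and pulled back 150 mm.

**Last checks:**

| Check | Measured | Expected |
|---|---|---|
| Handle top height | 116 mm | 116 mm |
| Disc top height | 81 mm | 80 mm |
| Handle angle | about -38.5° | -36° (slots) |
| Three-pin holder | moved 0.3 mm, within noise | unmoved |

**One mismatch:** the final side-camera handle measurement put the centre about 3 mm from the seat, while the gripper's position at release was within 1 mm. Both are inside the 10 mm limit. The camera figure is probably biased because it sees the handle from one side only.

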